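# Put the returned cream jar through the flap of the take-back box

### The arm

A 6-joint arm with a two-finger parallel gripper is mounted at the origin on the work surface. World frame = base frame: x ahead of the robot, y to its left, z up, the work surface at z = 0. Lengths are in m, angles in degrees, forces in N, time in s.
With the tool pointing down it reaches from about 0.25 to 0.775 m from the base axis. Payload 8.9 kg.
Tool frame: the origin (TCP) lies on the centre line of the jaws, within the pads' length; the fingertips stand 8 mm ahead of it and the grasp point (between the pads) lies 11 mm behind it; z points along the fingers, y is the line along which they close (so a half turn about z gives the same grasp; the last joint's range is limited). The gripper opens to 85 mm and grips with 20 to 120 N. Pads are 22 mm wide; open, the fingers measure 114 mm over their backs; the gripper's body (76 mm by 85 mm) begins 54 mm behind the grasp point. The pads swing forward as they close: fully open they stand 13 mm farther back than shut.
Start: joints at [62.722, 16.656, -8.789, 64.555, 0, 82.019], TCP at [0.173, 0.496, 0.239] pointing down, gripper open.
Joint ranges: [-144.48, 144.48], [-52.06, 99.96], [-74.48, 78.29], [-112.23, 115.85], [-86.99, 84.42], [-180, 180]. Speed limits (degrees/s): [127.2, 127.2, 159.86, 180, 180, 180].

### API

Orientations are given as a 3x3 rotation matrix whose columns are the frame's x, y, z axes.
In Python, from cell import monitor, imaging, manip gives the robot as it stands. The module is installed in compiled form; this text tells all that it offers.
- The arm moves only by the tool send_rows, never from a script. Its argument "commands" is a list that holds one entry, the list of rows, each a list of 4 numbers: the shift along the world's x, y, z scaled (see below), then the turn about the world's z scaled (see below). A call has 1 to 20 rows; each row shifts and turns the commanded pose from where the row before left it; what a row does not reach is not made up. The controller multiplies each number of a shift by 0.2 m and each number of a turn by pi/4 rad. A row lasts 1/12 s, in which the tool goes at most 41.7 mm and 7.16 degrees, less where a joint would pass 70% of its speed; a pose out of reach is approached as far as the arm can. A call with a number of a shift or a turn outside -1 to 1 is refused whole. A call with a gripper value outside its range is refused whole. "grip" is the opening, from 0 (shut) to 1 (fully open), set as the call begins (left out, the last holds). The fingers move at their own pace and stop on an object; "newtons" is the grip in N (left out, the last holds). Time passes only in rows, so rows that do not move let the fingers close. It gives the time, the measured TCP pose, the force, the opening and the grip force at its end, in the units of the state.
- monitor.get_state(): the state, without advancing time (a new reading comes with each control period).
- imaging.grab_frame(name): name is "scene" or "top"; returns a dict with "frame" (400x640x3 uint8, blue, green, red), "camera_matrix" (3x3 intrinsics, pixels), "R" (3x3) and "t" (3): a world point X has camera coordinates R X + t. Camera axes: x right, y down, z forward; pixel columns grow to the right and rows downward; lengths in m; the calibration is good to about 2 mm. A picture is of the moment at which its call begins. There is no depth.
- manip.finish_job(): hands the job in; it is judged then, once.
The state is a dict: "time_s": time; "qpos": joint angles; "qd": joint speeds; "effort": joint torques, N m; "position": TCP position; "tool_rot": TCP orientation; "ft_force": force on the tool from outside, world axes, zero at the start; "torque": the same for the moment, N m; "gripper_width": finger opening in m; "finger_force": force on a finger pad.
Only numpy, scipy, OpenCV 4.12 (cv2) and the standard library are available. Lean on these libraries where they do the work, as an engineer would, in place of code of your own. Each camera call takes 0.05 s, during which the arm holds its last target. There are 200 camera calls.

### The job

A customer has handed back the amber jar with the white cap. Pick it out from among the look-alike jars, set it upright on the sill in front of the take-back box's green flap, then push it in through the flap so that it drops into the clear bin behind and the flap falls shut. Leave the amber jar with the blue cap where it stands.

Things in the scene. Friction and masses are not known exactly. Their poses are not given: they have to be found in the camera images.
- return_jar: Handed-back cream jar: brown amber glass, WHITE cap. Upright cylinder 50 mm across, 30 mm high, plus the cap, 40 mm across and 12 mm high: 42 mm in all, about 0.12 kg. Origin: centre of its underside, z up. It stands on the counter (z = 0) among three jars of the same size, centres at least 100 mm apart.
- stock_jar: Look-alike that stays: brown amber glass, BLUE cap; size and origin as the return jar. (The other two jars, of dark blue glass with a white and a blue cap, are not listed.)
- take_back_box: Fixed: white sill, green flap, clear bin. Origin: on the counter under the middle of the shut flap; +x level from sill into bin, z up. In mm: open-sided sill top z 80, x -130 to -10, y -85 to 85; past its x = -10 edge a part tips and drops to the bin floor, z 8. Opening y -71 to 71, up to z 140. Lintel and clear bin top (z 146) cover x -5 to 140: a finger from above can push to about x = -8.
- flap (a joint): Green flap 136 mm wide, 54 high, 4 thick, 40 g, on a level hinge along the box's y at box x 0, z 139 mm; its lower edge is 3 mm above sill height. Angle in rad: 0 hangs shut, grows as the lower edge swings into the bin (to 1.4); it cannot swing towards the sill. No spring: it falls shut by its weight.
Not all that is in view belongs to the job. Leave any turquoise or yellow look-alike of the return_jar alone.

How it is judged:
By the outcome, as a careful person would: the job done as asked, in the order asked, and still so for the second after the job is handed in, with the robot touching nothing.
It also fails if it takes over 59 s, if anything falls off the work surface, if the arm or the gripper's body presses on something with over 40 N, if the wrist force passes 120 N, or if a joint passes its speed limit or range.

## Working session

There is one attempt and no reset: what is moved stays moved. The work goes in short steps, Python scripts to look and compute and a tool call to move; the robot and the scene stay as the last step left them, time stands still between calls to the robot, and variables do not carry over. Pictures are saved under pics/ and viewed, at most 10 in all, crops included, and the job is handed in when it is done.

Besides the shell and the picture viewer there is one more tool, called after "Call:" by a JSON object that holds its "api" and its "payload". send_rows: Moves the arm, as the interface text tells. Its arguments: {"type":"object","properties":{"commands":{"type":"array","items":{"type":"array","items":{"type":"array","items":{"type":"number","minimum":-1,"maximum":1}}}},"grip":{"type":"number"},"newtons":{"type":"number"}},"required":["commands"]}

```bash
mkdir -p pics; python3 - <<'E'
from cell import monitor, imaging
import cv2,numpy as np
for n in("scene","top"):
    f=imaging.grab_frame(n); cv2.imwrite(f"pics/{n}0.png",f["frame"])
    np.savez(f"{n}0.npz",**f); R,t=f["R"],f["t"]
    print(n,np.round(f["camera_matrix"],1).tolist(),np.round(-R.T@t,3),np.round(R,3).tolist())
s=monitor.get_state();print(s["time_s"],s["position"],np.round(s["tool_rot"],3).tolist(),s["gripper_width"])
E
```

```text
scene [[366.9, 0.0, 322.2], [0.0, 366.9, 196.6], [0.0, 0.0, 1.0]] [0.983 0.121 0.817] [[-0.424, 0.905, 0.009], [0.719, 0.343, -0.604], [-0.55, -0.25, -0.797]]
top [[497.5, 0.0, 314.7], [0.0, 497.5, 207.4], [0.0, 0.0, 1.0]] [ 0.423 -0.084  1.39 ] [[-0.018, -1.0, -0.006], [-0.998, 0.019, -0.058], [0.058, 0.005, -0.998]]
0.1 [0.17330858 0.49518612 0.2388125 ] [[-0.944, 0.33, -0.001], [0.33, 0.944, -0.001], [0.0, -0.001, -1.0]] 0.08546694736231829
```

View pics/scene0.png

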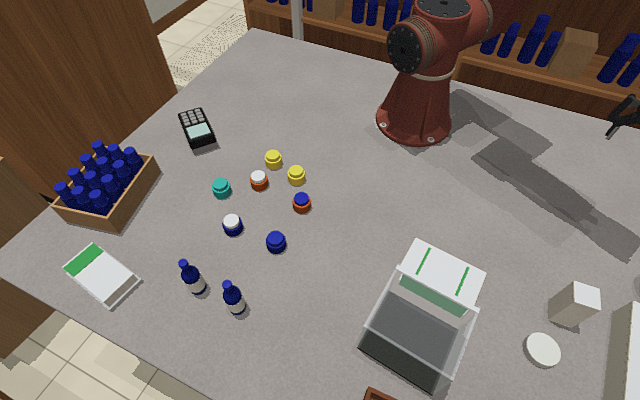

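View pics/top0.png

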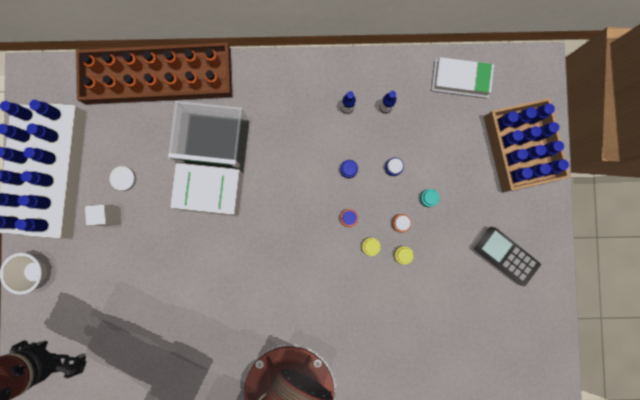

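The top view shows these candidates: amber/white at (401,223), navy/white (395,166), amber/blue (348,217), navy/blue (349,169), yellow (371,246) and (404,256), turquoise (430,198). I choose (401,223), which is (259,180) in the scene view. The box's sill is at (205,188) in top and (440,265) in scene. Next is a close crop to confirm.

```bash
cat > h.py <<'E'
import cv2,numpy as np
def tri(p1,f1,p2,f2):
    P=[f["camera_matrix"]@np.c_[f["R"],f["t"]] for f in(f1,f2)]
    X=cv2.triangulatePoints(P[0],P[1],np.float64(p1).reshape(2,1),np.float64(p2).reshape(2,1))[:,0];X=X[:3]/X[3]
    return X,[np.round(proj(f,X)-p,1) for f,p in((f1,p1),(f2,p2))]
def proj(f,X):
    c=f["camera_matrix"]@(f["R"]@np.asarray(X)+f["t"]); return c[:2]/c[2]
def onz(f,p,z):
    d=f["R"].T@np.linalg.inv(f["camera_matrix"])@[p[0],p[1],1];c=-f["R"].T@f["t"]
    return c+d*(z-c[2])/d[2]
def white(f,p,r=12):
    x,y=p;c=f["frame"][y-r:y+r,x-r:x+r].astype(int)
    m=((c.min(2)>165)).astype(np.uint8)
    n,l,s,ce=cv2.connectedComponentsWithStats(m);i=1+np.argmax(s[1:,4])
    return ce[i]+[x-r,y-r],s[i].tolist()
E
python3 - <<'E'
import numpy as np,cv2
from h import *
S,T=[dict(np.load(f"{n}0.npz")) for n in("scene","top")]
a,sa=white(S,(259,177));b,sb=white(T,(401,223));print(a,sa,b,sb);print(tri(a,S,b,T))
c=lambda f,x,y,w,h,k:cv2.resize(f["frame"][y:y+h,x:x+w],None,fx=k,fy=k,interpolation=cv2.INTER_CUBIC)
L=np.hstack([c(T,335,150,100,110,4),np.zeros((440,0,3),np.uint8),c(S,205,145,100,110,4)])
cv2.imwrite("pics/crop1.png",L)
B=np.hstack([c(T,160,95,90,130,4),c(S,350,232,140,165,520/165)[:520,:440]]) 
cv2.imwrite("pics/crop2.png",B);print(B.shape)
E
```

```text
[257.43076923 174.91538462] [3, 5, 15, 11, 130] [402.58282209 222.60122699] [7, 5, 14, 14, 163]
(array([ 0.4558183 , -0.31595574,  0.04061023]), [array([0.3, 0. ]), array([ 0.1, -0.1])])
(520, 800, 3)
```

View pics/crop1.png

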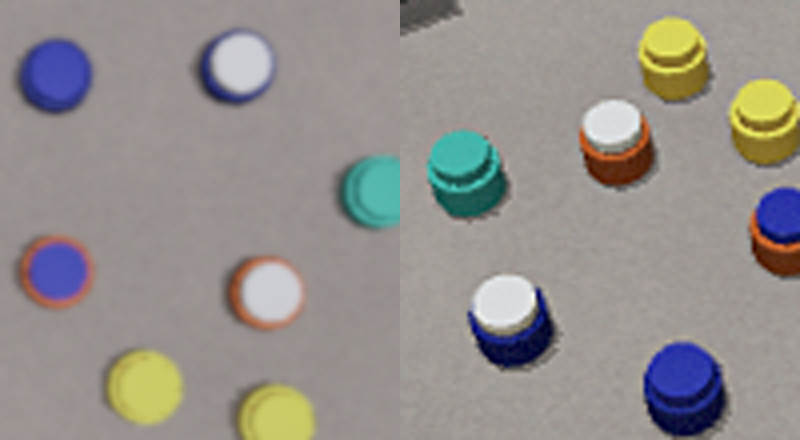

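View pics/crop2.png

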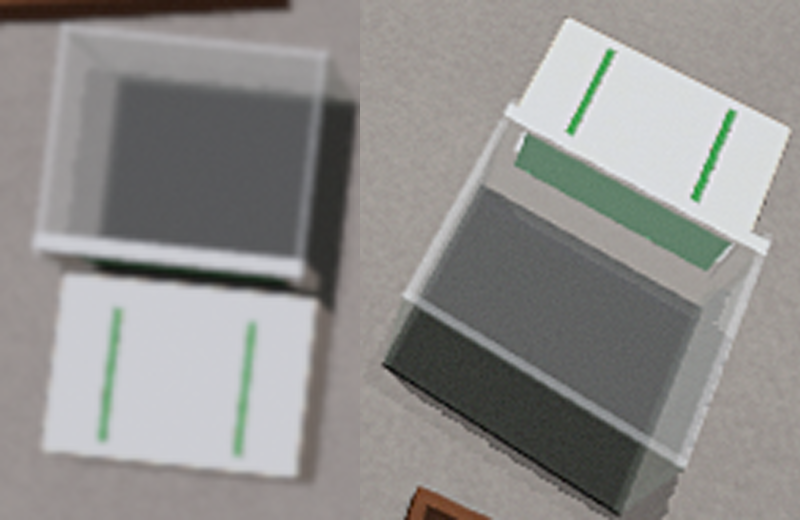

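The crops confirm it: amber glass with a white cap, centred at top (402.5,223), cap height measured at 41 mm against 42 mm given. Sill outer corners are at top (171,208) and (234.5,214), scene (486.4,272.6) and (416.6,237.4). Now the box pose.

```bash
python3 - <<'E'
from h import *
S,T=[dict(np.load(f"{n}0.npz")) for n in("scene","top")]
for a,b in(((486.4,272.6),(171,208)),((416.6,237.4),(234.5,214))): print(tri(a,S,b,T))
q=[onz(T,p,.08) for p in((171,208),(234.5,214),(239.5,170),(175.5,163.25))]
print(np.round(q,3)); 
# fit box pose from sill corners in top view
O=np.array([[-130,85],[-130,-85],[-10,-85],[-10,85]])/1e3
A=np.array(q)[:,:2];
for n,(o,w) in {"all":(O,A),"outer":(O[:2],A[:2])}.items():
    oc,wc=o-o.mean(0),w-w.mean(0); th=np.arctan2((oc[:,0]*wc[:,1]-oc[:,1]*wc[:,0]).sum(),(oc*wc).sum())
    R=np.array([[np.cos(th),-np.sin(th)],[np.sin(th),np.cos(th)]]);t=w.mean(0)-R@o.mean(0)
    print(n,np.degrees(th),t,"res mm",np.round(1e3*(o@R.T+t-w),1).tolist())
for x in(-70,-8): print(x,R@[x/1e3,0]+t)
# other objects heights assumed for obstacle check
for p in((371,246),(404,256),(430,198),(348,217),(395,166)): print(p,np.round(onz(T,p,.04),3))
E
```

```text
(array([0.50490364, 0.3033858 , 0.0738496 ]), [array([-0.3, -0. ]), array([-0.2,  0. ])])
(array([0.48543951, 0.13604161, 0.07512184]), [array([-1.4, -0.2]), array([-0.7,  0.1])])
[[0.505 0.301 0.08 ]
 [0.486 0.133 0.08 ]
 [0.602 0.119 0.08 ]
 [0.623 0.289 0.08 ]]
all -6.680302223594267 [0.62340045 0.20251146] res mm [[-0.4, 0.9], [-1.1, -0.2], [1.5, 0.2], [0.0, -0.9]]
outer -6.462213559253159 [0.62421799 0.20264898] res mm [[0.1, 0.6], [-0.1, -0.6]]
-70 [0.55466275 0.21052734]
-8 [0.61626882 0.20354937]
(371, 246) [ 0.394 -0.229  0.04 ]
(404, 256) [ 0.365 -0.317  0.04 ]
(430, 198) [ 0.521 -0.392  0.04 ]
(348, 217) [ 0.474 -0.168  0.04 ]
(395, 166) [ 0.61  -0.299  0.04 ]
```

Call:
{"api": "send_rows", "payload": {"commands": [[[0.047,-0.135,0,0.014],[0.047,-0.135,0,0.014],[0.047,-0.135,0,0.014],[0.047,-0.135,0,0.014],[0.047,-0.135,0,0.014],[0.047,-0.135,0,0.014],[0.047,-0.135,0,0.014],[0.047,-0.135,0,0.014],[0.047,-0.135,0,0.014],[0.047,-0.135,0,0.014],[0.047,-0.135,0,0.014],[0.047,-0.135,0,0.014],[0.047,-0.135,0,0.014],[0.047,-0.135,0,0.014],[0.047,-0.135,0,0.014],[0.047,-0.135,0,0.014],[0.047,-0.135,0,0.014],[0.047,-0.135,0,0.014],[0.047,-0.135,0,0.014],[0.047,-0.135,0,0.014]]], "grip": 1}}

```text
time_s: 1.77
position: [0.3615, -0.046, 0.2392]
tool_rot: [[-0.993, 0.116, -0.0], [0.116, 0.993, 0.0], [0.0, 0.0, -1.0]]
ft_force: [1.7, -0.7, 0.4]
gripper_width: 0.0851
finger_force: 0.0
```

Call:
{"api": "send_rows", "payload": {"commands": [[[0.039,-0.1125,0,0],[0.039,-0.1125,0,0],[0.039,-0.1125,0,0],[0.039,-0.1125,0,0],[0.039,-0.1125,0,0],[0.039,-0.1125,0,0],[0.039,-0.1125,-0.1,0],[0.039,-0.1125,-0.1,0],[0.039,-0.1125,-0.1,0],[0.039,-0.1125,-0.1,0],[0.039,-0.1125,-0.1,0],[0.039,-0.1125,-0.1,0],[0,0,0,0],[0,0,0,0],[0,0,0,0]]]}}

```text
time_s: 3.02
position: [0.4547, -0.3139, 0.1193]
tool_rot: [[-0.993, 0.117, -0.001], [0.117, 0.993, 0.001], [0.001, 0.001, -1.0]]
ft_force: [1.0, 0.1, 0.0]
gripper_width: 0.0851
finger_force: 0.0
```

```bash
python3 - <<'E'
from cell import monitor, imaging
from h import *
print(monitor.get_state()["position"])
P=[]
for n,(x,y) in(("scene",(257,175)),("top",(402,222))):
    f=imaging.grab_frame(n);fr=f["frame"]
    P.append(cv2.resize(fr[y-60:y+60,x-65:x+65],(400,370),interpolation=cv2.INTER_CUBIC))
cv2.imwrite("pics/near.png",np.hstack(P))
E
```

```text
[ 0.45472151 -0.31392402  0.11929624]
```

View pics/near.png

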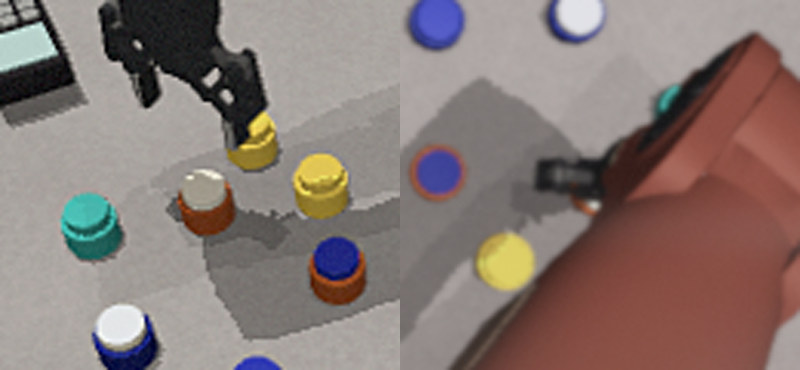

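The scene view shows the open fingers (about (130,80) and (245,130) in the crop) straddling above the white-capped jar, with nothing underneath them. Descending.

Call:
{"api": "send_rows", "payload": {"commands": [[[0.006,-0.01,-0.05,0],[0,0,-0.06,0],[0,0,-0.06,0],[0,0,-0.06,0],[0,0,-0.06,0],[0,0,-0.06,0],[0,0,-0.06,0],[0,0,-0.04,0],[0,0,-0.035,0],[0,0,-0.03,0],[0,0,-0.02,0],[0,0,0,0],[0,0,0,0],[0,0,0,0]]]}}

```text
time_s: 4.28
position: [0.4565, -0.3167, 0.0127]
tool_rot: [[-0.993, 0.117, 0.0], [0.117, 0.993, -0.0], [-0.001, -0.0, -1.0]]
ft_force: [0.8, -0.9, 0.6]
gripper_width: 0.0853
finger_force: 0.0
```

Call:
{"api": "send_rows", "payload": {"commands": [[[0,0,0,0],[0,0,0,0],[0,0,0,0],[0,0,0,0],[0,0,0,0],[0,0,0,0],[0,0,0,0],[0,0,0,0],[0,0,0,0],[0,0,0,0],[0,0,0,0],[0,0,0,0]]], "grip": 0, "newtons": 35}}

```text
time_s: 5.28
position: [0.4565, -0.3167, 0.0128]
tool_rot: [[-0.993, 0.117, 0.0], [0.117, 0.993, -0.0], [-0.0, -0.0, -1.0]]
ft_force: [-1.4, 1.3, 5.5]
gripper_width: 0.0493
finger_force: 35.8
```

Call:
{"api": "send_rows", "payload": {"commands": [[[0,0,0.02,0],[0,0,0.05,0],[0,0,0.09,0],[0,0,0.1,0],[0,0,0.1,0],[0,0,0.1,0],[0,0,0.1,0],[0,0,0.1,0],[0,0,0.1,0],[0,0,0.08,0],[0,0,0.04,0],[0,0,0,0],[0,0,0,0]]]}}

```text
time_s: 6.37
position: [0.4563, -0.3165, 0.1883]
tool_rot: [[-0.993, 0.117, 0.0], [0.117, 0.993, -0.0], [-0.0, -0.0, -1.0]]
ft_force: [-0.1, 0.9, -1.4]
gripper_width: 0.0489
finger_force: 36.5
```

Call:
{"api": "send_rows", "payload": {"commands": [[[0.01,0.06,0,0],[0.02,0.1,0,0],[0.025,0.14,0,0],[0.025,0.14,0,0],[0.025,0.14,0,0],[0.025,0.14,0,0],[0.025,0.14,0,0],[0.025,0.14,0,0],[0.025,0.14,0,0],[0.025,0.14,0,0],[0.025,0.14,0,0],[0.025,0.14,0,0],[0.025,0.14,0,0],[0.025,0.14,0,0],[0.025,0.14,0,0],[0.025,0.14,0,0],[0.025,0.14,0,0],[0.025,0.14,0,0],[0.02,0.1,0,0],[0.01,0.05,0,0]]]}}

```text
time_s: 8.03
position: [0.5472, 0.1963, 0.1869]
tool_rot: [[-0.993, 0.114, -0.002], [0.114, 0.993, 0.0], [0.002, -0.0, -1.0]]
ft_force: [0.3, -0.8, -0.7]
gripper_width: 0.0491
finger_force: 36.6
```

Call:
{"api": "send_rows", "payload": {"commands": [[[0,0,0,0],[0,0,0,0],[0,0,0,0]]]}}

```text
time_s: 8.28
position: [0.5477, 0.1926, 0.1878]
tool_rot: [[-0.993, 0.117, -0.001], [0.117, 0.993, -0.001], [0.001, -0.001, -1.0]]
ft_force: [-0.5, -0.1, -1.3]
gripper_width: 0.0489
finger_force: 36.6
```

Call:
{"api": "send_rows", "payload": {"commands": [[[0.017,0.045,0,0],[0.018,0.045,0,0],[0,0,-0.06,0],[0,0,-0.08,0],[0,0,-0.08,0],[0,0,-0.08,0],[0,0,-0.07,0],[0,0,-0.04,0],[0,0,-0.02,0],[0,0,-0.01,0],[0,0,0,0],[0,0,0,0]]]}}

```text
time_s: 9.28
position: [0.5558, 0.2117, 0.101]
tool_rot: [[-0.993, 0.117, 0.001], [0.117, 0.993, 0.0], [-0.001, 0.0, -1.0]]
ft_force: [0.8, 0.8, -1.3]
gripper_width: 0.0489
finger_force: 36.6
```

```bash
python3 - <<'E'
from cell import monitor, imaging
from h import *
P=[]
for n,(x,y) in(("scene",(440,250)),("top",(205,180))):
    f=imaging.grab_frame(n);fr=f["frame"]
    P.append(cv2.resize(fr[y-65:y+65,x-70:x+70],(400,371),interpolation=cv2.INTER_CUBIC))
cv2.imwrite("pics/sill.png",np.hstack(P))
E
```

```text
(no output)
```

View pics/sill.png

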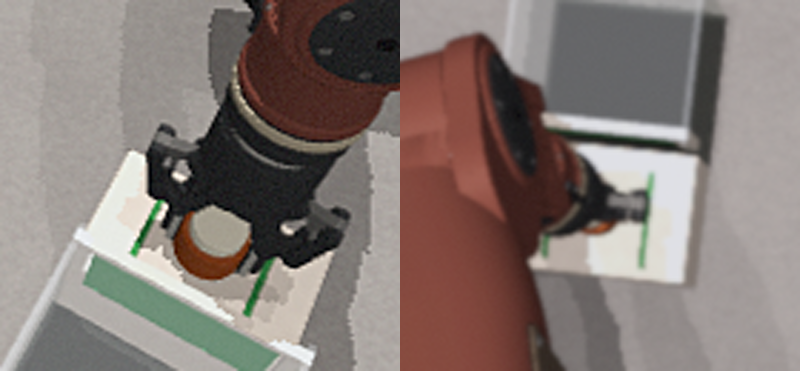

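The jar hangs upright over the sill, between the green lines (scene crop about (215,240)), with about 8 mm still to go.

Call:
{"api": "send_rows", "payload": {"commands": [[[0,0,-0.015,0],[0,0,-0.01,0],[0,0,-0.005,0],[0,0,-0.005,0],[0,0,-0.003,0],[0,0,0,0],[0,0,0,0]]]}}

```text
time_s: 9.97
position: [0.5552, 0.2115, 0.0929]
tool_rot: [[-0.993, 0.117, -0.0], [0.117, 0.993, -0.0], [0.0, -0.0, -1.0]]
ft_force: [-1.2, -0.7, 2.7]
gripper_width: 0.0486
finger_force: 36.9
```

Fz changed from -1.3 N to +2.7 N, and the height is as predicted, so the jar is seated. Releasing and lifting.

Call:
{"api": "send_rows", "payload": {"commands": [[[0,0,0,0],[0,0,0,0],[0,0,0,0],[0,0,0,0],[0,0,0,0],[0,0,0,0],[0,0,0,0],[0,0,0,0]]], "grip": 1}}

```text
time_s: 10.63
position: [0.5553, 0.2115, 0.0927]
tool_rot: [[-0.993, 0.117, 0.0], [0.117, 0.993, -0.0], [-0.0, -0.0, -1.0]]
ft_force: [0.0, 0.6, 0.4]
gripper_width: 0.0852
finger_force: 0.0
```

Call:
{"api": "send_rows", "payload": {"commands": [[[0,0,0.03,0],[0,0,0.06,0],[0,0,0.08,0],[0,0,0.08,0],[0,0,0.06,0],[0,0,0.03,0],[0,0,0,0]]]}}

```text
time_s: 11.22
position: [0.5562, 0.2117, 0.1624]
tool_rot: [[-0.993, 0.117, 0.003], [0.117, 0.993, 0.001], [-0.002, 0.001, -1.0]]
ft_force: [0.1, 0.1, -0.8]
gripper_width: 0.0854
finger_force: 0.0
```

Call:
{"api": "send_rows", "payload": {"commands": [[[-0.08,0.009,0,0],[-0.1,0.012,0,0],[-0.08,0.009,0,0],[-0.04,0.005,0,0],[0,0,0,0],[0,0,0,0],[0,0,0,0],[0,0,0,0],[0,0,0,0],[0,0,0,0],[0,0,0,0],[0,0,0,0]]], "grip": 0}}

```text
time_s: 12.22
position: [0.4955, 0.2184, 0.1606]
tool_rot: [[-0.993, 0.117, -0.0], [0.117, 0.993, -0.0], [0.0, -0.0, -1.0]]
ft_force: [-0.5, -0.7, 0.3]
gripper_width: -0.0003
finger_force: 0.0
```

```bash
python3 - <<'E'
from cell import monitor, imaging
from h import *
P=[]
for n,(x,y) in(("scene",(440,250)),("top",(205,180))):
    f=imaging.grab_frame(n);fr=f["frame"]
    P.append(cv2.resize(fr[y-65:y+65,x-70:x+70],(400,371),interpolation=cv2.INTER_CUBIC))
    X=[.5552,.2115,.122]; print(n,proj(f,X)); 
cv2.imwrite("pics/sill2.png",np.hstack(P))
E
```

```text
scene [445.40237233 265.12692623]
top [201.07776744 186.68469971]
```

View pics/sill2.png

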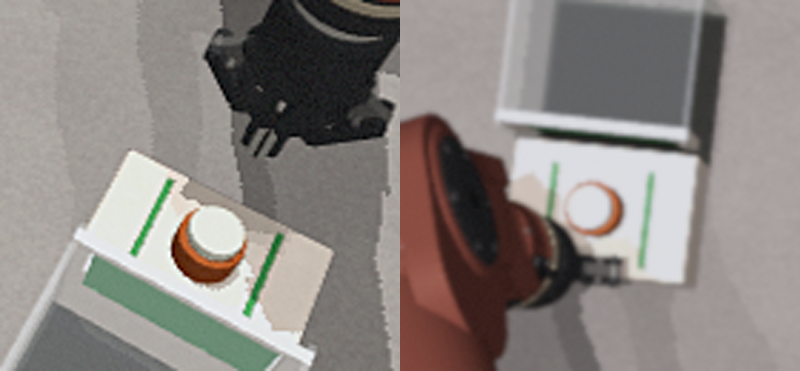

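The jar stands upright on the sill at the predicted pixel (scene crop (215,230)), and the shut fingers are behind it on its centre line. Lowering to pushing height, then pushing.

Call:
{"api": "send_rows", "payload": {"commands": [[[0,0,-0.05,0],[0,0,-0.08,0],[0,0,-0.08,0],[0,0,-0.05,0],[0,0,-0.03,0],[0,0,-0.008,0],[0,0,0,0],[0,0,0,0]]]}}

```text
time_s: 12.98
position: [0.4957, 0.2186, 0.1016]
tool_rot: [[-0.993, 0.117, 0.001], [0.117, 0.993, 0.0], [-0.001, 0.0, -1.0]]
ft_force: [-0.1, -0.7, 0.4]
gripper_width: 0.0
finger_force: 0.0
```

Call:
{"api": "send_rows", "payload": {"commands": [[[0.03,-0.0035,0,0],[0.03,-0.0035,0,0],[0.03,-0.0035,0,0],[0.03,-0.0035,0,0],[0.03,-0.0035,0,0],[0.03,-0.0035,0,0],[0.03,-0.0035,0,0],[0.03,-0.0035,0,0],[0.03,-0.0035,0,0],[0.03,-0.0035,0,0],[0.03,-0.0035,0,0],[0.03,-0.0035,0,0],[0,0,0,0]]]}}

```text
time_s: 14.07
position: [0.5688, 0.2099, 0.1011]
tool_rot: [[-0.993, 0.117, 0.001], [0.117, 0.993, -0.0], [-0.001, 0.0, -1.0]]
ft_force: [1.1, -0.3, -1.0]
gripper_width: -0.0
finger_force: 0.0
```

Call:
{"api": "send_rows", "payload": {"commands": [[[0.025,-0.0029,0,0],[0.025,-0.0029,0,0],[0.025,-0.0029,0,0],[0.025,-0.0029,0,0],[0.025,-0.0029,0,0],[0.025,-0.0029,0,0],[0.015,-0.0017,0,0],[0,0,0,0],[0,0,0,0],[0,0,0,0],[0,0,0,0]]]}}

```text
time_s: 14.98
position: [0.6001, 0.2063, 0.1011]
tool_rot: [[-0.993, 0.117, -0.0], [0.117, 0.993, -0.0], [0.0, -0.0, -1.0]]
ft_force: [-0.3, -0.4, -0.9]
gripper_width: -0.0004
finger_force: 0.0
```

```bash
python3 - <<'E'
from cell import monitor, imaging
from h import *
P=[]
for n,(x,y) in(("scene",(425,300)),("top",(205,150))):
    f=imaging.grab_frame(n);fr=f["frame"]
    P.append(cv2.resize(fr[y-75:y+75,x-75:x+75],(400,400),interpolation=cv2.INTER_CUBIC))
cv2.imwrite("pics/push.png",np.hstack(P))
E
```

```text
(no output)
```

View pics/push.png

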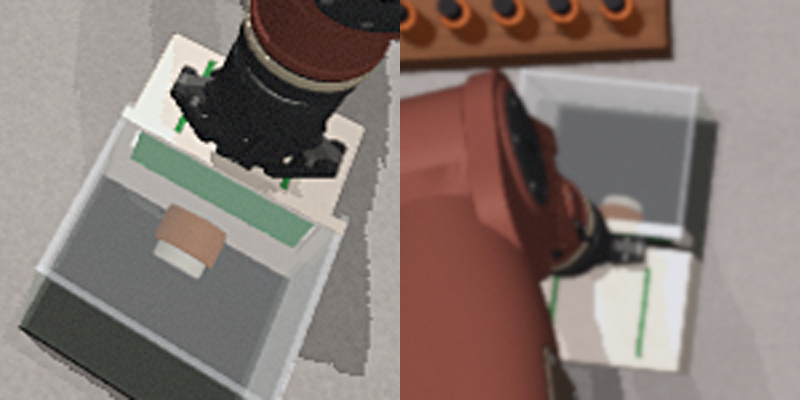

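The jar lies in the bin (scene crop (190,240)) and the flap is hanging shut. I'll back off and lift clear, then check once more.

Call:
{"api": "send_rows", "payload": {"commands": [[[-0.04,0.005,0,0],[-0.08,0.009,0,0],[-0.1,0.012,0,0],[-0.1,0.012,0,0],[-0.05,0.006,0.05,0],[0,0,0.1,0],[0,0,0.12,0],[0,0,0.12,0],[0,0,0.12,0],[0,0,0.08,0],[-0.1,0.1,0.04,0],[-0.1,0.14,0,0],[-0.1,0.14,0,0],[-0.1,0.14,0,0],[-0.1,0.1,0,0],[-0.05,0.05,0,0],[0,0,0,0],[0,0,0,0],[0,0,0,0],[0,0,0,0]]]}}

```text
time_s: 16.75
position: [0.4168, 0.3484, 0.2271]
tool_rot: [[-0.993, 0.118, 0.0], [0.118, 0.993, -0.0], [-0.0, -0.0, -1.0]]
ft_force: [0.1, 0.4, -0.4]
gripper_width: -0.0002
finger_force: 0.0
```

```bash
python3 - <<'E'
from cell import monitor, imaging
from h import *
f=imaging.grab_frame("scene");fr=f["frame"]
cv2.imwrite("pics/end.png",np.hstack([cv2.resize(fr[y-75:y+75,x-75:x+75],(400,400),interpolation=cv2.INTER_CUBIC) for x,y in((425,300),(270,200))]))
E
```

```text
(no output)
```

View pics/end.png

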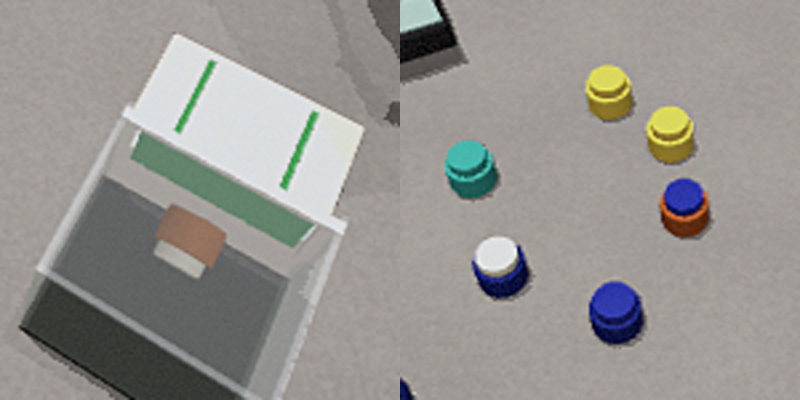

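The jar is at rest in the bin (scene crop (190,240)), the flap is shut and the sill is empty. The other jars, including the amber one with the blue cap at (685,207), are undisturbed.

```bash
python3 -c "
from cell import manip
print(manip.finish_job())"
```

```text
the job is handed in; nothing more can be done
None
```

The white-capped amber jar was set upright on the sill and pushed through the flap into the bin; the flap is shut, the blue-capped amber jar was left where it stood, and the job is handed in.

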